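# Rock the jammed ball out of the flat bottle and rack it again

## Robot

A 7-joint arm with a two-finger parallel gripper is mounted at the origin on the work surface. World frame = base frame: x ahead of the robot, y to its left, z up, the work surface at z = 0. Lengths are in m, angles in rad, forces in N, time in s.
With the tool pointing down it reaches from about 0.35 to 0.9 m from the base axis. Payload 8.1 kg.
Tool frame: the origin (TCP) lies at the very end of the fingers, on their centre line; the grasp point (between the pads) lies 19 mm behind it (grasp_offset is the distance from the TCP to the grasp point, in m); z points along the fingers, y is the line along which they close (so a half turn about z gives the same grasp; the last joint's range is limited). The gripper opens to 92 mm and grips with 3 to 60 N. Pads are 19 mm wide; open, the fingers measure 130 mm over their backs; the gripper's body (75 mm by 190 mm) begins 47 mm behind the grasp point.
Start: joints at [1.12, 0.434, 0.025, 1.573, -0.012, 1.134, -0.075], TCP at [0.213, -0.588, 0.227] pointing down, gripper open.
Joint ranges: [-2.62, 2.62], [-0.44, 2.09], [-1.27, 1.32], [0.08, 2.57], [-1.32, 4.46], [0.12, 2], [-2.74, 2.74]. Speed limits (rad/s): [2.22, 2.22, 3.01, 3.01, 3.14, 3.14, 3.14].

## Interface

Orientations are given as a rotation vector (axis times angle).
In Python, from cell import observe, get_image, camera_params, sign_off, silhouettes, grasp_offset gives the robot as it stands. The module is installed in compiled form; this text tells all that it offers.
- The arm moves only by the tool jog_arm, never from a script. Its argument "motion" is a list that holds one entry, the list of rows, each a list of 7 numbers: the shift along the tool's x, y, z in m, then the turn, a rotation vector about the tool's x, y, z in rad, then the closure, from -1 (fully open) to 1 (shut), so that 0 is half open. In form: [[[dx, dy, dz, wx, wy, wz, hand], ...]]. A call has 1 to 10 rows; each row is the pose to reach, as a shift and turn from the pose commanded when the call began, along the tool's axes at that moment; what a row does not reach only later rows make up. A row lasts 1/12 s, in which the tool goes at most 41.7 mm and 7.16 degrees, less where a joint would pass 70% of its speed; a pose out of reach is approached as far as the arm can. A call with a gripper value outside its range is refused whole. The fingers move at their own pace and stop on an object; "force" is the grip in N (left out, the last holds). Time passes only in rows, so rows that repeat a pose let the fingers close. It gives the time, the measured TCP pose, the force, the opening and the grip force at its end, in the units of the state.
- observe(): the state, without advancing time (a new reading comes with each control period).
- get_image(name): name is "scene" or "top" or "wrist"; returns the picture (420x560x3 uint8, red, green, blue); there is no depth.
- camera_params(name): a dict with "vertical_fov" (degrees; the focal length in pixels is half the picture's height over the tangent of half this angle, whatever the lens; pixels are square), "cx", "cy" (the principal point, pixels), "T" (4x4, takes a point from camera to world coordinates). Camera axes: x right, y down, z forward; pixel columns grow to the right and rows downward; lengths in m; the calibration is good to about 2 mm. The wrist camera is an equidistant fisheye: a pixel r from the principal point sees the ray r / f radians off the axis. A picture is of the moment at which its call begins: read the wrist's pose just before it. camera_params takes no time and is no camera call; for the wrist camera it gives the pose at the moment of the call.
- sign_off(): hands the job in; it is judged then, once.
Trained networks look in the newest picture that a camera, given by its name, has taken for a name from the list of things; names that differ only in an ending like _2 or _b are one class to them, and where a whole thing is asked for, a point or a joint stands for the part that bears it (a point fixed in the world has none). Each returns a list of dicts, best first, with "p" (0 to 1); they miss things now and then, are a little off and sometimes report something else, mostly with a low value. They report only what shows in the picture. A call takes as long as a camera call. They do not tell look-alikes from the thing itself.
- silhouettes(query, camera): "mask" (420x560 bool, what is visible of it) and "pixel" ([column, row] in pixels, amid what is visible of it).
The state is a dict: "clock": time; "joints": joint angles; "dq": joint speeds; "joint_efforts": joint torques, N m; "position": TCP position; "ee_rot": TCP orientation; "force": force on the tool from outside, world axes, zero at the start; "ft_torque": the same for the moment, N m; "width": opening from 0.0 (shut) to 1.0 (fully open); "gripper_force": force on a finger pad.
Only numpy, scipy, OpenCV 4.12 (cv2) and the standard library are available. Lean on these libraries where they do the work, as an engineer would, in place of code of your own. Each camera call takes 0.05 s, during which the arm holds its last target. There are 200 camera calls.

## Task

A steel ball is caught in the neck of the flat white bottle that stands neck down in the sloping drain rack. Take the bottle out, rock it side to side over the open white food pan until the ball drops into the pan, then put the empty bottle back neck down in its own bay of the rack, fully home, and let go. Do not let the ball fall anywhere else, and leave the canisters, mug, brush and tap as they are.

Things in the scene. Friction and masses are not known exactly. Their poses are not given: they have to be found in the camera images.
- flask_mid (a point): middle of the flat bottle, on its axis, half-way along its 200 mm. z runs along the bottle from mouth up to flat base, y is its width, x its thickness. White body 84 (y) x 44 (x) mm, flat faces, 100 to 200 mm from the mouth; stepped shoulder 84 to 100; clear neck 43 x 30 mm below. 0.26 kg. In the rack it leans 30 degrees, base towards the robot. Either way round in the bay is right
- flask_grip (a point): point on the bottle's axis 175 mm from the mouth, 25 mm below the base: the place to grip it, across the 44 mm thickness (x). The rack is clear of the bottle above 130 mm from the mouth. Same axes as flask_mid. Grip firmly (about 60 N) so that it does not swing in the fingers
- flask_neck (a point): point on the bottle's axis 45 mm from the mouth, in the clear neck (inside 37 mm in y, 24 in x). Two ridges stand 14 mm out from the +y wall (56 mm from the mouth) and the -y wall (22 mm), each leaving a 23 mm gap and sloping 16 degrees down to its wall. Tilt the bottle about its x axis 28 to 40 degrees one way, then the other, about a second each: the ball rolls to the next ridge, then out
- flask_mouth (a point): centre of the bottle's mouth, 100 mm from flask_mid along the bottle's -z; same axes; a white bead surrounds it
- rack: fixed dark steel drain rack, 308 mm wide, three bays along its y, 100 mm apart, 95 mm clear. Origin on the counter under the middle bay, x away from the robot. Up a bay is (-0.5, 0, 0.866). Each bay has a foot plate square to it, a sloping plate beneath reaching 115 mm up, dividers 105 mm up; upper side open. A mouth that is home rests at x 50, z 32, y -100, 0 or 100 mm
- ball_center (a point): centre of the bright steel ball, 20 mm diameter, 30 g, at the start on the upper ridge (the one at 56 mm) inside the clear neck. It stays there while the bottle is carried smoothly, neck down, with less than about 12 degrees of tilt in its width plane (about its x axis); tilt about its y axis does not free it
- canister_a_mid (a point): centre of a plain metal canister 84 x 44 x 130 mm without a neck, loose, upside down in another bay; its z axis leans with the bay. Leave alone
- canister_b_mid (a point): centre of the second such canister, in the third bay. Leave alone
- pan: open white plastic food pan, fixed, outside 162 mm (x) by 176 mm (y), 65 mm high, 3 mm walls and floor (8 mm rim lip beyond the walls); origin under its centre, on the counter
- tap: tap, fixed, between rack and pan: origin on the counter under its upright column (28 mm diameter, 56 mm base flange; two side levers 50 mm out along its y at 100 mm height); a 20 mm thick swan neck reaches 115 mm along its -x, 280 mm high at most
- tap_spout (a point): outlet end of the tap's swan neck, 115 mm along the tap's -x from the column, 225 mm up
- mug_mid (a point): white ceramic mug, 80 mm diameter, 90 mm high, handle at its +y, loose; point on its axis half-way up. Leave alone
- brush: dish brush 200 mm long lying on the counter, loose, along its x (origin about mid-length, underside). Leave alone
Not all that is in view belongs to the job. Leave any pink, red or turquoise look-alike of the part that bears flask_mid alone.

How it is judged:
By the outcome, as a careful person would: the job done as asked, in the order asked, and still so for the second after the job is handed in, with the robot touching nothing.
It also fails if it takes over 72 s, if anything falls off the work surface, if the arm or the gripper's body presses on something with over 40 N, if the wrist force passes 120 N, or if a joint passes its speed limit or range.

## Working session

There is one attempt and no reset: what is moved stays moved. The work goes in short steps, Python scripts to look and compute and a tool call to move; the robot and the scene stay as the last step left them, time stands still between calls to the robot, and variables do not carry over. Pictures are saved under pics/ and viewed, at most 11 in all, crops included, and the job is handed in when it is done.

Besides the shell and the picture viewer there is one more tool, called after "Request:" as name(argument=value, ...) on one line, values as JSON. jog_arm: Moves the arm, as the interface text tells. Its arguments: {"type":"object","properties":{"motion":{"type":"array"},"force":{"type":"number"}},"required":["motion"]}

```bash
mkdir -p pics; python3 - <<'E'
from cell import *
import cv2,numpy as np
s=observe();print({k:np.round(v,3).tolist() for k,v in s.items()},grasp_offset)
ims=[]
for n in ["scene","top"]:
    im=get_image(n);c=camera_params(n);print(n,c["vertical_fov"],c["cx"],c["cy"],np.round(c["T"],3).tolist())
    cv2.imwrite(f"pics/{n}0.png",cv2.cvtColor(im,cv2.COLOR_RGB2BGR))
    for q in ["flask_mid","rack","pan","tap","tap_spout","ball_center","canister_a_mid","mug_mid","brush","flask_mouth","flask_grip"]:
        print(n,q,[(round(d["p"],2),np.round(d["pixel"]).tolist(),int(d["mask"].sum())) for d in silhouettes(q,n)[:4]])
E
```

```text
{'clock': 0.0, 'joints': [1.12, 0.435, 0.025, 1.574, -0.012, 1.134, -0.075], 'dq': [-0.001, 0.0, -0.001, -0.001, 0.0, -0.0, -0.001], 'joint_efforts': [-0.0, -66.785, 0.985, -31.446, -0.06, 0.043, 0.0], 'position': [0.213, -0.587, 0.226], 'ee_rot': [-3.093, -0.543, 0.001], 'force': [0.23, -0.104, -0.204], 'ft_torque': [0.003, 0.002, 0.005], 'gripper_force': 0.0, 'width': 0.996} 0.0188
scene 53.46805280222267 283.1291404269965 213.9307660363066 [[-0.785, 0.389, -0.482, 1.01], [0.619, 0.496, -0.609, 0.775], [0.002, -0.777, -0.63, 0.818], [0.0, 0.0, 0.0, 1.0]]
scene flask_mid [(0.87, [448.0, 313.0], 2450), (0.83, [350.0, 378.0], 3840), (0.63, [351.0, 265.0], 1797), (0.57, [275.0, 239.0], 2206)]
scene rack [(0.84, [294.0, 305.0], 1375)]
scene pan [(0.65, [209.0, 201.0], 2511)]
scene tap [(0.73, [183.0, 223.0], 1609)]
scene tap_spout [(0.64, [183.0, 223.0], 1485), (0.39, [275.0, 239.0], 2248)]
scene ball_center []
scene canister_a_mid [(0.78, [250.0, 234.0], 1379)]
scene mug_mid [(0.82, [272.0, 202.0], 349)]
scene brush [(0.72, [214.0, 284.0], 887), (0.19, [275.0, 238.0], 2294)]
scene flas
[... 449 characters left out ...]
mid [(0.96, [171.0, 185.0], 1146), (0.87, [230.0, 244.0], 1032), (0.79, [253.0, 190.0], 698), (0.67, [160.0, 265.0], 1186)]
top rack [(0.92, [269.0, 180.0], 232)]
top pan [(0.56, [360.0, 196.0], 2713)]
top tap [(0.74, [307.0, 149.0], 544), (0.34, [273.0, 159.0], 358)]
top tap_spout [(0.57, [308.0, 151.0], 555)]
top ball_center []
top canister_a_mid [(0.61, [286.0, 189.0], 569)]
top mug_mid [(0.59, [308.0, 229.0], 439)]
top brush [(0.79, [273.0, 156.0], 401)]
top flask_mouth [(0.8, [230.0, 244.0], 994), (0.78, [255.0, 192.0], 663), (0.69, [172.0, 183.0], 1122)]
top flask_grip [(0.97, [170.0, 185.0], 1050), (0.77, [252.0, 190.0], 681), (0.7, [159.0, 264.0], 1155), (0.69, [230.0, 247.0], 1024)]
```

```bash
python3 -c "
import cv2
a=cv2.imread('pics/scene0.png');cv2.imwrite('pics/s.png',cv2.resize(a,(800,600)))
b=cv2.imread('pics/top0.png')[110:310,130:430];cv2.imwrite('pics/t.png',cv2.resize(b,None,fx=2.6,fy=2.6,interpolation=2))"
```

```text
(no output)
```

View pics/s.png

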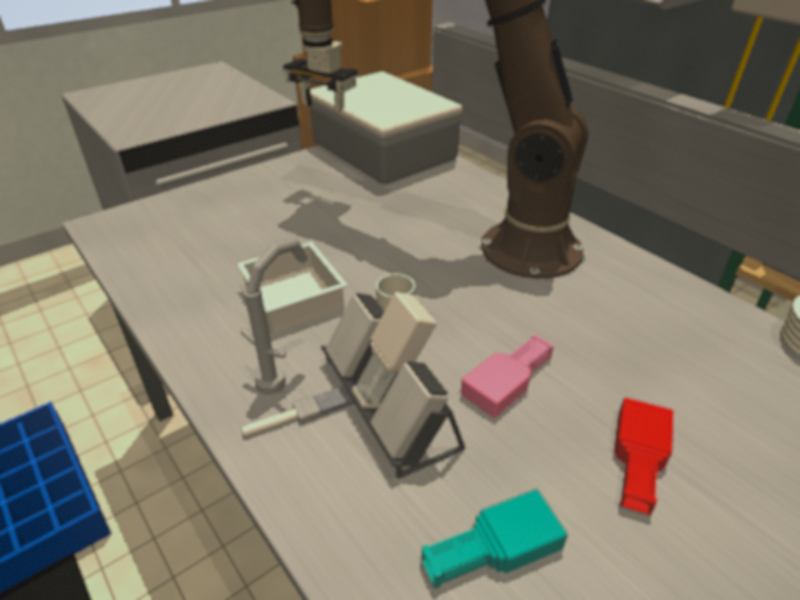

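View pics/t.png

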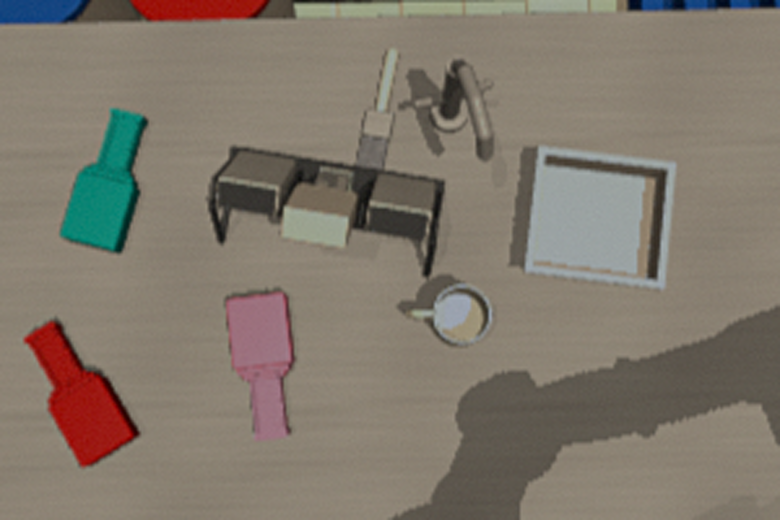

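The white bottle is in the middle bay (top px 253,190; scene 275,239), with canisters in both outer bays. The pan is at right, the tap between and behind, and the mug in front. Next I fit the positions from the masks.

```bash
cat > h.py <<'E'
import numpy as np,cv2
from cell import *
from scipy.optimize import minimize
def proj(P,c):
    P=np.atleast_2d(P);T=c["T"];q=(P-T[:3,3])@T[:3,:3]
    f=210/np.tan(np.radians(c["vertical_fov"]/2))
    return q[:,:2]/q[:,2:]*f+[c["cx"],c["cy"]]
def box(hx,hy,z0,z1): return np.array([[x,y,z] for x in(-hx,hx) for y in(-hy,hy) for z in(z0,z1)])
def Rz(a): return np.array([[np.cos(a),-np.sin(a),0],[np.sin(a),np.cos(a),0],[0,0,1]])
LEAN=np.array([[.866,0,-.5],[0,1,0],[.5,0,.866]])
def hull(P,c,k=4):
    m=np.zeros((420*k,560*k),np.uint8)
    cv2.fillConvexPoly(m,cv2.convexHull(np.round(proj(P,c)*k+k/2).astype(np.int32)),1)
    return cv2.resize(m.astype(np.float32),(560,420),interpolation=cv2.INTER_AREA)
def near(q,cam,px,p0=40):
    L=[d for d in silhouettes(q,cam) if np.hypot(*(np.array(d["pixel"])-px))<p0]
    return L[0]["mask"].astype(np.float32) if L else None
def iou(a,b): return np.minimum(a,b).sum()/np.maximum(a,b).sum()
E
python3 - <<'E'
from h import *
C={n:camera_params(n) for n in("scene","top")}
M={}
for n in C: get_image(n)
for k,(q,n,px) in dict(fs=("flask_mid","scene",(275,239)),ft=("flask_mid","top",(253,190)),ps=("pan","scene",(209,201)),pt=("pan","top",(360,196)),
  ms=("mug_mid","scene",(275,202)),mt=("mug_mid","top",(308,229)),ts=("tap","scene",(183,223)),tt=("tap","top",(307,149))).items(): M[k]=near(q,n,px); print(k, M[k] is not None and M[k].sum())
L=silhouettes("canister_a_mid","top");print([(d["pixel"],d["mask"].sum()) for d in L])
L2=silhouettes("canister_a_mid","scene");print([(d["pixel"],d["mask"].sum()) for d in L2])
np.savez("m.npz",**M)
def flask(v):
    w=v[:3]; R=Rz(w[2]);o=np.array([w[0],w[1],0])
    return lambda P:(np.array([.05,0,.032])+P@LEAN.T)@R.T+o
F1,F2=box(.022,.042,.1,.2),box(.015,.0215,0,.1)
def img(v,c): g=flask(v); return np.maximum(hull(g(F1),c),hull(g(F2),c))
def cost(v,p=0):
    s=0
    for k,n in(("fs","scene"),("ft","top")):
        s-=iou(img(v,C[n]),M[k])
    return s
best=min((minimize(cost,[x,y,a],method="Nelder-Mead",options=dict(initial_simplex=np.array([[x,y,a],[x+.03,y,a],[x,y+.03,a],[x,y,a+.2]]),xatol=2e-4,fatol=1e-4)) for x in(.48,.55) for y in(.12,.17) for a in(-.1,-.3)),key=lambda r:r.fun)
print("rack",best.x,best.fun)
g=flask(best.x)
for z in(0,.1,.175,.2): print(z,g(np.array([[0,0,z]]))[0].round(4))
def pc(v):
    s=0;P=box(.089,.096,.0,.065)@Rz(v[2]).T+[v[0],v[1],0]
    for k,n in(("ps","scene"),("pt","top")): s-=iou(hull(P,C[n]),M[k])
    return s
b=minimize(pc,[.5,-.1,-.1],method="Nelder-Mead",options=dict(initial_simplex=[[.5,-.1,-.1],[.53,-.1,-.1],[.5,-.14,-.1],[.5,-.1,.1]]));print("pan",b.x,b.fun)
a=np.linspace(0,6.28,30)
cyl=np.concatenate([np.c_[.04*np.cos(a),.04*np.sin(a),0*a+z] for z in(0,.09)])
def mc(v): return -iou(hull(cyl+[v[0],v[1],0],C["top"]),M["mt"])
b2=minimize(mc,[.42,0.03],method="Nelder-Mead",options=dict(initial_simplex=[[.42,.03],[.45,.03],[.42,.06]]));print("mug",b2.x,b2.fun)
# tap: column base, spout dir
def tap(v,c):
    R=Rz(v[2]);im=None
    t=np.linspace(0,np.pi,9)
    pts=[[0,0,0],[0,0,.21]]+[[-.0575+.0575*np.cos(q),0,.2225+.0475*np.sin(q)] for q in t]
    pts=np.array(pts)@R.T+[v[0],v[1],0];p=proj(pts,c)
    m=np.zeros((420,560),np.uint8);cv2.polylines(m,[np.round(p).astype(np.int32)],False,1,9)
    return m.astype(np.float32)
def tc(v): return -sum(iou(tap(v,C[n]),M[k]) for k,n in(("ts","scene"),("tt","top")))
b3=min((minimize(tc,[x,y,q],method="Nelder-Mead",options=dict(initial_simplex=[[x,y,q],[x+.02,y,q],[x,y+.02,q],[x,y,q+.3]])) for x in(.58,.62) for y in(.02,.06) for q in(-.3,.3,.9)),key=lambda r:r.fun)
print("tap",b3.x,b3.fun,"spout",b3.x[:2]-.115*np.array([np.cos(b3.x[2]),np.sin(b3.x[2])]))
# overlay
out=[]
for n in C:
    im=cv2.imread(f"pics/{n}0.png");m=img(best.x,C[n])
    P=box(.089,.096,.0,.065)@Rz(b.x[2]).T+[b.x[0],b.x[1],0]
    for mm,col in((m,(0,0,255)),(hull(P,C[n]),(255,0,0)),(hull(cyl+[*b2.x,0],C[n]),(0,255,0)),(tap(b3.x,C[n]),(255,0,255))):
        im=cv2.resize(im,(1680,1260)) if im.shape[0]==420 else im
        cs,_=cv2.findContours(cv2.resize(mm,(1680,1260))[...,None].__gt__(.5).astype(np.uint8),0,2);cv2.drawContours(im,cs,-1,col,1)
    # canister boxes
    for s in(-.1,.1):
        q=proj(g(box(.022,.042,0,.13)+[0,s,0]),C[n])*3
        for pt in q: cv2.circle(im,tuple(np.round(pt).astype(int).tolist()),3,(0,255,255),-1)
    out.append(im[500:900,450:1100] if n=="scene" else im[380:780,620:1270])
cv2.imwrite("pics/fit.png",cv2.resize(np.vstack(out),(488,600)) )
cv2.imwrite("pics/fita.png",out[0]);cv2.imwrite("pics/fitb.png",out[1])
E
```

```text
fs 2317.0
ft 708.0
ps 2532.0
pt 2591.0
ms 409.0
mt 452.0
ts 1485.0
tt 484.0
[([284.4, 189.2], np.int64(546)), ([252.7, 189.2], np.int64(704))]
[([247.1, 232.8], np.int64(1317))]
rack [ 0.57658008  0.1841691  -0.2159594 ] -1.8627926111221313
0 [0.6254 0.1735 0.032 ]
0.1 [0.5766 0.1842 0.1186]
0.175 [0.54   0.1922 0.1836]
0.2 [0.5277 0.1949 0.2052]
pan [ 0.55828557 -0.19503592 -0.15686271] -1.6456732749938965
mug [0.42746683 0.0067554 ] -0.8770811557769775
tap [0.72396711 0.0101747  0.15738582] -1.4043309688568115 spout [ 0.61038847 -0.00785005]
```

View pics/fita.png

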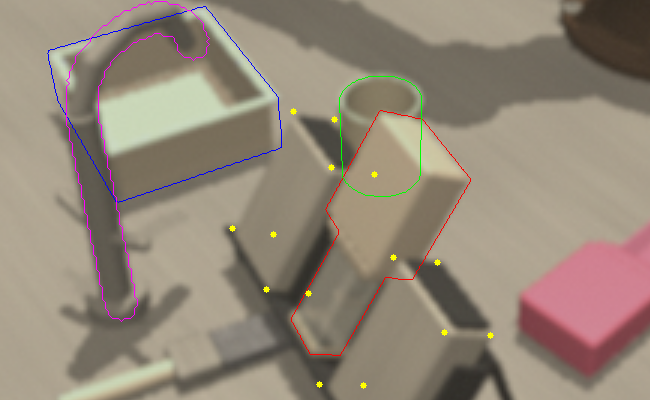

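View pics/fitb.png

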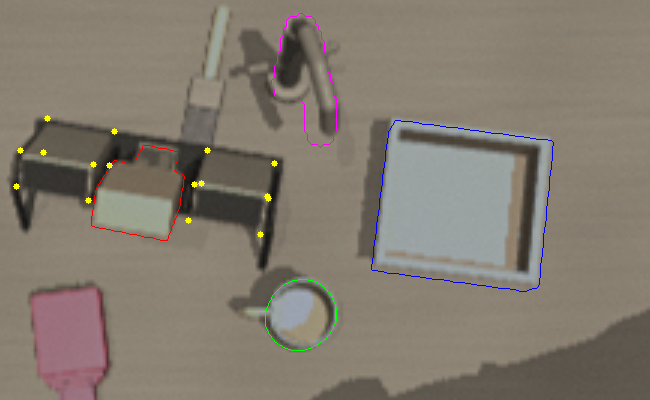

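Fit overlays agree with the images for flask, pan, mug and tap. The bottle mouth is at about (0.625, 0.174) with a yaw near -0.2, and I'll refine this from close with the wrist camera. First I need a helper for relative moves.

```bash
cat >> h.py <<'E'
from scipy.spatial.transform import Rotation as Ro
def pose(s=None):
    s=s or observe(); return np.array(s["position"]),Ro.from_rotvec(s["ee_rot"])
def down(a):  # tool down, tool y at heading a
    y=np.array([np.cos(a),np.sin(a),0]);z=np.array([0,0,-1.]);return Ro.from_matrix(np.c_[np.cross(y,z),y,z])
def leant(a,lean=np.pi/6): # flask frame leaning `lean` at yaw a; tool z=-flask z, tool y=flask x
    f=np.array([[np.cos(lean),0,-np.sin(lean)],[0,1,0],[np.sin(lean),0,np.cos(lean)]])
    F=Rz(a)@f; y,z=F[:,0],-F[:,2]; return Ro.from_matrix(np.c_[np.cross(y,z),y,z])
def rel(p,R,start=None):
    p0,R0=start or pose(); return np.r_[R0.inv().apply(np.array(p)-p0),(R0.inv()*R).as_rotvec()]
E
python3 - <<'E'
from h import *
s0=pose()
A=(np.array([.45,-.28,.42]),down(-.56))
print(rel(*A).round(3))
a=-.19;R=leant(a);z=R.as_matrix()[:,2]
G=np.array([.540,.192,.184])
B=(G+(.0188-.15)*z,R);print(B[0]);print(rel(*B,A).round(3))
E
```

```text
[ 0.328 -0.208 -0.193 -0.    -0.    -0.663]
[0.47558052 0.20438914 0.29762253]
[ 0.424 -0.236  0.122 -0.518  0.097 -0.361]
```

Request:
jog_arm(motion=[[[0.03, -0.02, -0.02, 0, 0, -0.06, -1], [0.066, -0.042, -0.039, 0, 0, -0.13, -1], [0.1, -0.062, -0.058, 0, 0, -0.2, -1], [0.134, -0.083, -0.077, 0, 0, -0.27, -1], [0.167, -0.104, -0.097, 0, 0, -0.34, -1], [0.2, -0.125, -0.116, 0, 0, -0.41, -1], [0.233, -0.146, -0.135, 0, 0, -0.48, -1], [0.266, -0.167, -0.155, 0, 0, -0.55, -1], [0.3, -0.19, -0.175, 0, 0, -0.61, -1], [0.328, -0.208, -0.193, 0, 0, -0.663, -1]]], force=60)

```text
clock: 2.63
position: [0.4417, -0.291, 0.4127]
ee_rot: [2.746, 1.525, 0.0]
force: [2.0, 0.2, -0.1]
width: 1.002
gripper_force: 0.0
```

```bash
python3 - <<'E'
from h import *
a=-.19;R=leant(a);z=R.as_matrix()[:,2]
B=(np.array([.540,.192,.184])+(.0188-.15)*z,R);print(observe()["clock"],pose()[0],rel(*B).round(3))
E
```

```text
2.6333 [ 0.44168639 -0.29096954  0.41270425] [ 0.438 -0.233  0.115 -0.517  0.096 -0.358]
```

Request:
jog_arm(motion=[[[0.03, -0.016, 0.008, -0.04, 0.007, -0.025, -1], [0.065, -0.035, 0.017, -0.08, 0.015, -0.055, -1], [0.1, -0.053, 0.026, -0.12, 0.022, -0.083, -1], [0.135, -0.072, 0.035, -0.16, 0.03, -0.11, -1], [0.17, -0.09, 0.045, -0.2, 0.037, -0.14, -1], [0.205, -0.109, 0.054, -0.242, 0.045, -0.168, -1], [0.24, -0.128, 0.063, -0.283, 0.053, -0.196, -1], [0.275, -0.146, 0.072, -0.325, 0.06, -0.225, -1], [0.31, -0.165, 0.081, -0.366, 0.068, -0.253, -1], [0.345, -0.184, 0.09, -0.407, 0.076, -0.282, -1]]])

```text
clock: 3.47
position: [0.4681, 0.0995, 0.322]
ee_rot: [2.228, 1.691, 0.378]
force: [1.1, -0.2, -0.4]
width: 0.999
gripper_force: 0.0
```

```bash
python3 - <<'E'
from h import *
a=-.19;R=leant(a);z=R.as_matrix()[:,2]
B=(np.array([.540,.192,.184])+(.0188-.15)*z,R);print(observe()["clock"],pose()[0],rel(*B).round(3))
E
```

```text
3.4667 [0.46809513 0.09945906 0.32195913] [ 0.103 -0.029  0.016 -0.107  0.02  -0.078]
```

Request:
jog_arm(motion=[[[0.034, -0.01, 0.005, -0.036, 0.007, -0.026, -1], [0.068, -0.02, 0.01, -0.072, 0.013, -0.052, -1], [0.095, -0.027, 0.015, -0.1, 0.018, -0.072, -1], [0.103, -0.029, 0.016, -0.107, 0.02, -0.078, -1], [0.103, -0.029, 0.016, -0.107, 0.02, -0.078, -1]]])

```text
clock: 3.88
position: [0.4758, 0.2053, 0.2963]
ee_rot: [2.083, 1.727, 0.458]
force: [-0.0, -0.2, 0.5]
width: 1.0
gripper_force: 0.0
```

```bash
python3 - <<'E'
from h import *
c=camera_params("wrist");im=get_image("wrist")
cv2.imwrite("pics/w1.png",cv2.cvtColor(im,cv2.COLOR_RGB2BGR))
np.save("w1T.npy",c["T"]);print(c["vertical_fov"],c["cx"],c["cy"])
for d in silhouettes("flask_mid","wrist"):print(d["p"],d["pixel"],d["mask"].sum())
print(pose()[0],np.round(c["T"],3).tolist())
E
```

```text
65.70646984690485 275.9231645343093 211.17938477594757
0.94 [278.3, 203.4] 5098
0.89 [88.8, 149.3] 9182
0.48 [4.3, 5.7] 260
[0.47651695 0.20204832 0.29680344] [[0.854, -0.314, 0.416, 0.414], [-0.16, -0.918, -0.363, 0.294], [0.496, 0.243, -0.834, 0.432], [0.0, 0.0, 0.0, 1.0]]
```

View pics/w1.png

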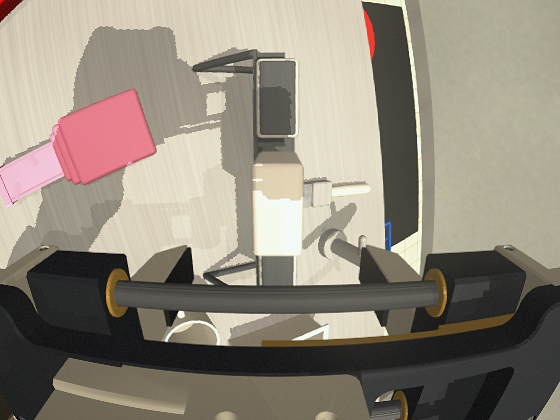

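The flask base spans columns 253–303, rows 152–255, nearly square to the fingers, with a canister just above it at (277, 97). I'll refine the pose using this view.

```bash
cat >> h.py <<'E'
def projw(P,T,c):
    q=(np.atleast_2d(P)-T[:3,3])@T[:3,:3];f=210/np.tan(np.radians(c["vertical_fov"]/2))
    r=np.hypot(q[:,0],q[:,1]);th=np.arctan2(r,q[:,2]);return q[:,:2]/r[:,None]*(th*f)[:,None]+[c["cx"],c["cy"]]
def hullp(p,k=4):
    m=np.zeros((420*k,560*k),np.uint8);cv2.fillConvexPoly(m,cv2.convexHull(np.round(p*k+k/2).astype(np.int32)),1)
    return cv2.resize(m.astype(np.float32),(560,420),interpolation=cv2.INTER_AREA)
E
python3 - <<'E'
from h import *
get_image("wrist");c=camera_params("wrist");T=c["T"]
M=near("flask_mid","wrist",(278,203));Mc=near("canister_a_mid","wrist",(277,97))
print(M.sum(),None if Mc is None else Mc.sum())
m=np.load("m.npz");C={n:camera_params(n) for n in("scene","top")}
F1,F2=box(.022,.042,.1,.2),box(.015,.0215,0,.1);K=box(.022,.042,0,.13)+[0,.1,0]
def g(v,P): return (np.array([.05,0,.032])+P@LEAN.T)@Rz(v[2]).T+[v[0],v[1],0]
def cost(v,w=(1,1,1,.0)):
    s=-w[0]*iou(np.maximum(hullp(projw(g(v,F1),T,c)),hullp(projw(g(v,F2),T,c))),M)
    for k,n in(("fs","scene"),("ft","top")):
        s-=w[1]*iou(np.maximum(hull(g(v,F1),C[n]),hull(g(v,F2),C[n])),m[k])
    if Mc is not None: s-=w[3]*iou(hullp(projw(g(v,K),T,c)),Mc)
    return s
for w in((1,0,0,0),(1,1,1,0),(1,0,0,1),(1,.5,0,1)):
    x=[.5766,.184,-.19];r=minimize(cost,x,args=(w,),method="Nelder-Mead",options=dict(initial_simplex=[x,[.59,.184,-.19],[.5766,.2,-.19],[.5766,.184,-.1]],xatol=1e-4,fatol=1e-5))
    print(w,r.x.round(4),round(r.fun,3),g(r.x,np.array([[0,0,.175]]))[0].round(4))
im=get_image("wrist")[...,::-1].copy()
E
```

```text
5159.0 None
(1, 0, 0, 0) [ 0.5772  0.1835 -0.2195] -0.93 [0.5406 0.1917 0.1836]
(1, 1, 1, 0) [ 0.5768  0.1841 -0.2245] -2.789 [0.5403 0.1924 0.1836]
(1, 0, 0, 1) [ 0.5772  0.1835 -0.2195] -0.93 [0.5406 0.1917 0.1836]
(1, 0.5, 0, 1) [ 0.577   0.1841 -0.2167] -1.859 [0.5404 0.1922 0.1836]
```

```bash
cat >> h.py <<'E'
A0=-.217;G0=np.array([.5405,.192,.1836])
def tcpof(back=0,lean=np.pi/6,a=A0):
    R=leant(a,lean);return G0+(.0188-back)*R.as_matrix()[:,2],R
E
python3 -c "
from h import *
for b in(.1,.0): print(rel(*tcpof(b)).round(4))"
```

```text
[ 0.0044 -0.0015  0.0493 -0.0029 -0.0106  0.0197]
[ 0.0034 -0.0012  0.1493 -0.0029 -0.0106  0.0197]
```

Request:
jog_arm(motion=[[[0.004, -0.0015, 0.02, -0.003, -0.011, 0.02, -1], [0.004, -0.0015, 0.045, -0.003, -0.011, 0.02, -1], [0.004, -0.0015, 0.07, -0.003, -0.011, 0.02, -1], [0.0035, -0.001, 0.095, -0.003, -0.011, 0.02, -1], [0.0035, -0.001, 0.12, -0.003, -0.011, 0.02, -1], [0.0035, -0.001, 0.14, -0.003, -0.011, 0.02, -1], [0.0035, -0.001, 0.149, -0.003, -0.011, 0.02, -1], [0.0035, -0.001, 0.149, -0.003, -0.011, 0.02, -1]]])

```text
clock: 4.85
position: [0.5496, 0.1893, 0.1652]
ee_rot: [2.104, 1.69, 0.448]
force: [0.5, 0.3, 0.0]
width: 0.999
gripper_force: 0.0
```

```bash
python3 - <<'E'
from h import *
print(rel(*tcpof(0)).round(4),observe()["force"])
c=camera_params("wrist");im=get_image("wrist")
cv2.imwrite("pics/w2.png",cv2.cvtColor(im,cv2.COLOR_RGB2BGR))
E
```

```text
[ 0.0006  0.001  -0.0019 -0.0028  0.0025  0.0003] [0.54352119 0.27462597 0.02305263]
```

View pics/w2.png

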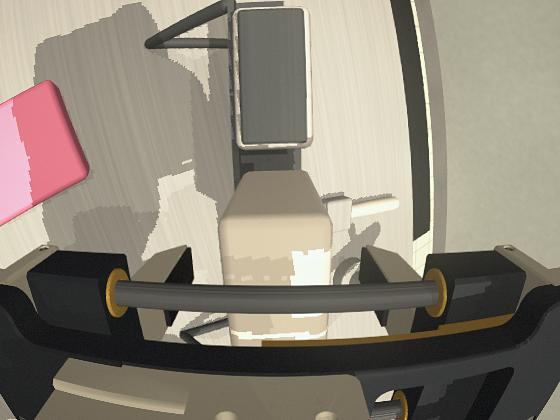

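The bottle sits centred between the fingers (columns 218–332), so I'm closing the gripper.

Request:
jog_arm(motion=[[[0, 0, 0, 0, 0, 0, 1], [0, 0, 0, 0, 0, 0, 1], [0, 0, 0, 0, 0, 0, 1], [0, 0, 0, 0, 0, 0, 1], [0, 0, 0, 0, 0, 0, 1], [0, 0, 0, 0, 0, 0, 1], [0, 0, 0, 0, 0, 0, 1], [0, 0, 0, 0, 0, 0, 1], [0, 0, 0, 0, 0, 0, 1], [0, 0, 0, 0, 0, 0, 1]]], force=60)

```text
clock: 5.73
position: [0.5496, 0.1917, 0.1675]
ee_rot: [2.101, 1.692, 0.453]
force: [1.1, -0.8, 3.3]
width: 0.48
gripper_force: 59.7
```

```bash
python3 -c "
from h import *
s=observe();print(s['position'],s['ee_rot'],s['width'],s['gripper_force'],s['force'])
print(rel(*tcpof(0)).round(4))
p,R=tcpof(.17);print(p)"
```

```text
[0.54955694 0.19169221 0.16753459] [2.1008075  1.69206866 0.4533843 ] 0.48039089883807357 59.692994356155396 [ 1.06642242 -0.79579288  3.25317599]
[-0.0017  0.0003  0.0004  0.0003 -0.0009  0.002 ]
[0.46667299 0.20827675 0.31454304]
```

Request:
jog_arm(motion=[[[0, 0, -0.004, 0, 0, 0, 1], [0, 0, -0.012, 0, 0, 0, 1], [0, 0, -0.024, 0, 0, 0, 1], [0, 0, -0.039, 0, 0, 0, 1], [0, 0, -0.056, 0, 0, 0, 1], [0, 0, -0.074, 0, 0, 0, 1], [0, 0, -0.092, 0, 0, 0, 1], [0, 0, -0.11, 0, 0, 0, 1], [0, 0, -0.128, 0, 0, 0, 1], [0, 0, -0.145, 0, 0, 0, 1]]])

```text
clock: 6.57
position: [0.4769, 0.2073, 0.2926]
ee_rot: [2.102, 1.694, 0.451]
force: [0.1, 0.5, -3.5]
width: 0.482
gripper_force: 59.6
```

Request:
jog_arm(motion=[[[0, 0, -0.014, 0, 0, 0, 1], [0, 0, -0.026, 0, 0, 0, 1], [0, 0, -0.036, 0, 0, 0, 1], [0, 0, -0.043, 0, 0, 0, 1], [0, 0, -0.047, 0, 0, 0, 1], [0, 0, -0.048, 0, 0, 0, 1]]])

```text
clock: 7.07
position: [0.4546, 0.2124, 0.3345]
ee_rot: [2.101, 1.693, 0.453]
force: [0.9, -0.4, -3.2]
width: 0.48
gripper_force: 59.6
```

```bash
python3 - <<'E'
from h import *
s=observe();print(s['clock'],s['width'],s['gripper_force'],s['force'])
p,R=pose();print(p,R.as_matrix()[:,2])
im=get_image("scene");cv2.imwrite("pics/s3.png",cv2.resize(im[120:330,150:430,::-1],None,fx=2.5,fy=2.5))
E
```

```text
7.0667 0.4796087955321519 59.634947776794434 [ 0.92983037 -0.36319983 -3.23241161]
[0.45456328 0.21242791 0.33447251] [ 0.48796701 -0.10647571 -0.86634353]
```

View pics/s3.png

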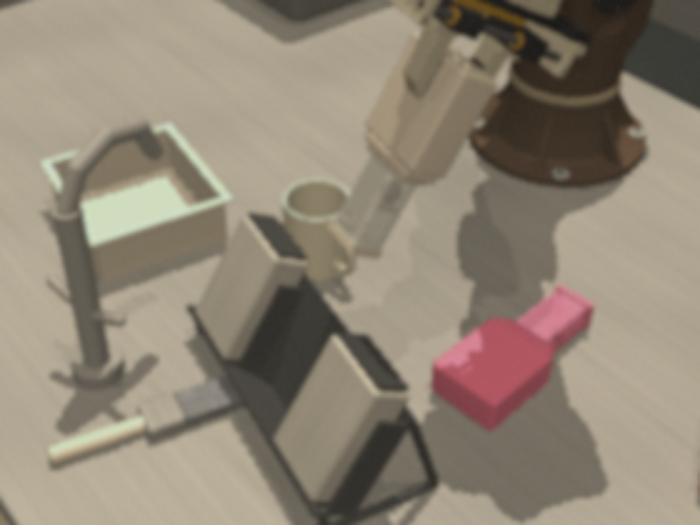

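The bottle is clear of the rack and both canisters are undisturbed. To check the rocking stays within joint ranges, I'll fit a quick arm model from the poses known so far.

```bash
cat >> h.py <<'E'
import json,os
def log():
    s=observe();open("log.jsonl","a").write(json.dumps([list(map(float,s[k])) for k in("joints","position","ee_rot")])+"\n");return s
E
python3 - <<'E'
from h import *
open("log.jsonl","w").write(json.dumps([[1.12,.4345,.025,1.5735,-.012,1.134,-.075],[.213,-.5875,.2265],[-3.093,-.543,.001]])+"\n")
s=log();print(np.round(s["joints"],3))
D=[json.loads(l) for l in open("log.jsonl")]
import itertools
def fk(q,sg,pa,axes="zyzyzyz"):
    # pa: h,L1,L2,L3, base yaw, tool yaw
    h,L1,L2,L3,b,t=pa[:6]
    R=Ro.from_euler("z",b);p=np.array([0,0,h]);off=[0,0,L1,0,L2,0,L3]
    for i in range(7):
        R=R*Ro.from_euler("zyzyzyz"[i],sg[i]*q[i])
        p=p+R.apply([0,0,off[i]])
    return p,R*Ro.from_euler("z",t)
from scipy.optimize import least_squares
res=[]
for sg in itertools.product((1,-1),repeat=4):
    sgn=[sg[0],1,sg[1],1,sg[2],1,sg[3]]
    def f(pa):
        o=[]
        for q,x,r in D:
            p,R=fk(q,sgn,pa);o+=[*(p-x),*(.3*(Ro.from_rotvec(r).inv()*R).as_rotvec())]
        return o
    for b,t in itertools.product((-2.3,0,2.3),(0,1.57,3.14,-1.57)):
        r=least_squares(f,[.35,.4,.4,.3,b,t]);res.append((r.cost,sgn,r.x))
res.sort(key=lambda r:r[0])
for r in res[:6]:print(r[0],r[1],r[2].round(3))
E
```

```text
[ 0.118  0.029 -0.986  1.974  0.592  0.974 -1.375]
8.427048112434713e-05 [-1, 1, -1, 1, -1, 1, -1] [ 0.224  0.595  0.413  0.364 -0.083  1.494]
8.427048112434717e-05 [-1, 1, -1, 1, -1, 1, -1] [ 0.224  0.595  0.413  0.364 -0.083  1.494]
8.427048112434726e-05 [-1, 1, -1, 1, -1, 1, -1] [ 0.224  0.595  0.413  0.364 -0.083  1.494]
8.427048112434752e-05 [-1, 1, -1, 1, -1, 1, -1] [ 0.224  0.595  0.413  0.364 -0.083  1.494]
8.427048112435543e-05 [-1, 1, -1, 1, -1, 1, -1] [ 0.224  0.595  0.413  0.364 -0.083  1.494]
8.427048112435773e-05 [-1, 1, -1, 1, -1, 1, -1] [ 0.224  0.595  0.413  0.364 -0.083  1.494]
```

```bash
cat > k.py <<'E'
from h import *
SG=[-1,1,-1,1,-1,1,-1];PA=[.224,.595,.413,.364,-.083,1.494]
LO=np.array([-2.62,-.44,-1.27,.08,-1.32,.12,-2.74]);HI=np.array([2.62,2.09,1.32,2.57,4.46,2,2.74])
def fk(q,pa=PA):
    h,L1,L2,L3,b,t=pa
    R=Ro.from_euler("z",b);p=np.array([0,0,h]);off=[0,0,L1,0,L2,0,L3]
    for i in range(7):
        R=R*Ro.from_euler("zyzyzyz"[i],SG[i]*q[i]);p=p+R.apply([0,0,off[i]])
    return p,R*Ro.from_euler("z",t)
def err(q,p,R):
    a,B=fk(q);return np.r_[p-a,(R*B.inv()).as_rotvec()]
def jac(q):
    p,R=fk(q);J=[]
    for i in range(7):
        d=np.zeros(7);d[i]=1e-5;a,B=fk(q+d);J.append(np.r_[a-p,(B*R.inv()).as_rotvec()]/1e-5)
    return np.array(J).T
def step(q,p,R,n=4,qn=None,g=0.0):
    for _ in range(n):
        J=jac(q);e=err(q,p,R);Ji=J.T@np.linalg.inv(J@J.T+1e-5*np.eye(6));dq=Ji@e
        if qn is not None: dq+=g*(np.eye(7)-Ji@J)@(qn-q)
        q=np.clip(q+dq,LO,HI)
    return q
def path(q,p1,R1,n,**kw):
    p0,R0=fk(q);w=(R0.inv()*R1).as_rotvec();Q=[]
    for i in range(1,n+1): q=step(q,p0+(p1-p0)*i/n,R0*Ro.from_rotvec(w*i/n),**kw);Q.append(q)
    return q,np.array(Q)
E
python3 - <<'E'
from k import *
q=np.array([1.12,.434,.025,1.573,-.012,1.134,-.075])
W=[([.4417,-.291,.4127],[2.746,1.525,0]),([.468,.0995,.322],[2.228,1.691,.378]),([.4758,.2053,.2963],[2.083,1.727,.458]),([.5496,.19,.167],[2.1,1.692,.453]),([.4546,.2124,.3345],[2.101,1.693,.453])]
for p,r in W: q,_=path(q,np.array(p),Ro.from_rotvec(r),12);print(q.round(2))
# rocking feasibility at pan by global search, both options
rng=np.random.default_rng(0)
m=np.array([.555,-.195,.068]);az=np.arctan2(m[1],m[0])
for name,head in(("pitch+",az+np.pi/2),("pitch-",az-np.pi/2),("lateral",az)):
    for th in(-.61,0,.61):
        R=down(head)*Ro.from_rotvec([0,th,0]);p=m-.156*R.as_matrix()[:,2];best=None
        for k in range(25):
            x=step(rng.uniform(LO,HI),p,R,30)
            if np.linalg.norm(err(x,p,R))<1e-3:
                mg=np.minimum(x-LO,HI-x).min()
                if best is None or mg>best[0]:best=(mg,x.round(2))
        print(name,th,best)
E
```

```text
[ 0.7   0.2  -0.26  1.45  0.05  1.5  -0.11]
[ 0.33 -0.07 -0.74  2.03  0.24  0.82 -0.82]
[ 0.15  0.07 -0.96  2.05  0.65  0.82 -1.38]
[-0.04  0.37 -0.79  2.15  1.16  0.72 -1.86]
[ 0.16 -0.01 -0.97  2.    0.53  0.9  -1.31]
pitch+ -0.61 (np.float64(0.007295283408311343), array([ 1.17,  0.1 , -0.99,  2.41,  1.08,  0.13,  0.4 ]))
pitch+ 0 (np.float64(0.8277469569757767), array([ 0.42,  0.39, -0.24,  1.66,  0.1 ,  1.1 ,  1.39]))
pitch+ 0.61 (np.float64(0.009041784737914282), array([ 0.18,  0.95,  0.21,  0.82, -0.12,  1.99,  1.59]))
pitch- -0.61 (np.float64(0.013466992842141146), array([ 0.28,  0.94, -0.08,  0.82,  0.05,  1.99, -1.68]))
pitch- 0 (np.float64(0.8465293304313188), array([-0.05,  0.41,  0.44,  1.66, -0.19,  1.11, -1.46]))
pitch- 0.61 (np.float64(0.03409934473112908), array([-0.75,  0.12,  1.11,  2.41, -1.17,  0.15, -0.47]))
lateral -0.61 (np.float64(0.7799035535421035), array([-0.54,  0.61,  0.54,  1.6 ,  0.3 ,  1.21, -0.52]))
lateral 0 (np.float64(0.6365917439001697), array([-0.2 ,  0.45,  0.68,  1.66, -0.3 ,  1.14,  0.23]))
lateral 0.61 (np.float64(0.755534976857698), array([ 0.93,  0.58, -0.34,  1.6 , -0.4 ,  1.24,  0.48]))
```

The model reproduces the controller's joints, and rocking with the bottle's thickness axis radial stays well inside the ranges. Now I'll simulate the whole route.

```bash
python3 - <<'E'
from k import *
q=np.array(observe()["joints"]);p,R=pose();print(np.round(err(q,p,R),3))
az=-.336;D=down(az);P=np.array([.555,-.195,.224])
def tilt(th): 
    R=D*Ro.from_rotvec([0,th,0]);return P+.156*D.as_matrix()[:,2]-.156*R.as_matrix()[:,2],R
W=[("P1",np.array([.42,.10,.36]),down(-.25),10),("P2",np.array([.42,-.10,.36]),down(-.3),10),("P3",np.array([.555,-.195,.30]),D,10),("P4",P,D,6)]
W+=[("t%+.1f"%t,*tilt(t),8) for t in(.6,0,-.6,0,.6,0,-.6,0)]
W+=[("P3",np.array([.555,-.195,.33]),D,6),("P2",np.array([.42,-.10,.37]),down(-.3),10),("P1",np.array([.42,.10,.37]),down(-.25),10)]
b=.193;W+=[("pre",*tcpof(b),10),("home",*tcpof(0),14)]
for n,a,B,k in W:
    q0=q;q,Q=path(q,a,B,k);v=np.abs(np.diff(np.vstack([q0,Q]),axis=0)).max(0)*12
    print(n,q.round(2),"marg",np.minimum(Q-LO,HI-Q).min().round(2),"v",v.max().round(2),"e",np.linalg.norm(err(q,a,B)).round(4))
print("rel P1",rel(W[0][1],W[0][2]).round(3))
E
```

```text
[ 0.    -0.    -0.001  0.037 -0.01   0.016]
P1 [ 0.38  0.07 -0.75  1.75  0.05  1.34 -0.62] marg 0.31 v 1.48 e 0.0
P2 [ 0.65  0.06 -0.54  1.75  0.03  1.34 -0.18] marg 0.48 v 0.61 e 0.0
P3 [ 0.6   0.36 -0.51  1.54  0.18  1.29 -0.26] marg 0.53 v 0.38 e 0.0
P4 [ 0.59  0.41 -0.49  1.66  0.21  1.12 -0.29] marg 0.74 v 0.34 e 0.0
t+0.6 [ 1.11  0.64 -0.66  1.61 -0.22  1.19  0.29] marg 0.61 v 1.06 e 0.0
t+0.0 [ 0.58  0.41 -0.48  1.66  0.21  1.12 -0.28] marg 0.63 v 1.06 e 0.0
t-0.6 [-0.01  0.57 -0.31  1.61  0.68  1.4  -0.9 ] marg 0.6 v 1.11 e 0.0
t+0.0 [ 0.58  0.41 -0.48  1.66  0.21  1.12 -0.28] marg 0.65 v 1.11 e 0.0
t+0.6 [ 1.11  0.63 -0.65  1.61 -0.22  1.19  0.3 ] marg 0.62 v 1.07 e 0.0
t+0.0 [ 0.58  0.41 -0.47  1.66  0.2   1.12 -0.28] marg 0.64 v 1.06 e 0.0
t-0.6 [-0.02  0.57 -0.3   1.61  0.67  1.4  -0.9 ] marg 0.6 v 1.11 e 0.0
t+0.0 [ 0.58  0.41 -0.47  1.66  0.2   1.12 -0.28] marg 0.65 v 1.11 e 0.0
P3 [ 0.59  0.35 -0.49  1.48  0.16  1.35 -0.24] marg 0.65 v 0.48 e 0.0
P2 [ 0.64  0.05 -0.52  1.73  0.03  1.37 -0.18] marg 0.49 v 0.36 e 0.0
P1 [ 0.37  0.06 -0.74  1.73  0.04  1.37 -0.62] marg 0.47 v 0.61 e 0.0
pre [ 0.18 -0.01 -0.99  2.    0.53  0.9  -1.3 ] marg 0.28 v 1.51 e 0.0
home [-0.01  0.37 -0.82  2.14  1.16  0.74 -1.87] marg 0.27 v 0.57 e 0.0
rel P1 [-0.117  0.004 -0.027  0.523 -0.009  0.035]
```

Request:
jog_arm(motion=[[[-0.001, 0, 0, 0.005, 0, 0, 1], [-0.007, 0, -0.002, 0.03, 0, 0.002, 1], [-0.019, 0.001, -0.004, 0.085, -0.001, 0.006, 1], [-0.037, 0.001, -0.009, 0.166, -0.003, 0.011, 1], [-0.058, 0.002, -0.014, 0.262, -0.005, 0.018, 1], [-0.08, 0.003, -0.018, 0.357, -0.006, 0.024, 1], [-0.098, 0.003, -0.023, 0.438, -0.008, 0.029, 1], [-0.11, 0.004, -0.025, 0.493, -0.009, 0.033, 1], [-0.116, 0.004, -0.027, 0.518, -0.009, 0.035, 1], [-0.117, 0.004, -0.027, 0.523, -0.009, 0.035, 1]]])

```text
clock: 7.95
position: [0.421, 0.0984, 0.3591]
ee_rot: [-2.483, -1.922, 0.002]
force: [0.1, -0.2, -3.9]
width: 0.477
gripper_force: 59.6
```

```bash
python3 -c "
from k import *
s=observe();print(s['clock'],np.round(s['joints'],2),s['gripper_force']);p,R=pose();print(p,R.as_matrix()[:,2],rel(np.array([.42,-.10,.36]),down(-.3)).round(3))"
```

```text
7.95 [ 0.38  0.09 -0.78  1.74  0.06  1.34 -0.66] 59.63503897190094
[0.42102263 0.09836974 0.35909912] [-2.03051879e-03  4.91870358e-04 -9.99997818e-01] [-0.192  0.049 -0.001 -0.002  0.     0.046]
```

Request:
jog_arm(motion=[[[0, 0, 0, 0, 0, 0, 1], [-0.003, 0.001, 0, 0, 0, 0.001, 1], [-0.009, 0.002, 0, 0, 0, 0.002, 1], [-0.02, 0.005, 0, 0, 0, 0.005, 1], [-0.035, 0.009, 0, 0, 0, 0.008, 1], [-0.053, 0.013, 0, -0.001, 0, 0.013, 1], [-0.074, 0.019, 0, -0.001, 0, 0.018, 1], [-0.096, 0.025, 0, -0.001, 0, 0.023, 1], [-0.118, 0.03, 0, -0.001, 0, 0.028, 1], [-0.139, 0.036, -0.001, -0.002, 0, 0.033, 1]]])

```text
clock: 8.78
position: [0.42, -0.0442, 0.3607]
ee_rot: [2.51, 1.885, 0.002]
force: [0.7, -1.2, -3.6]
width: 0.481
gripper_force: 59.6
```

Request:
jog_arm(motion=[[[-0.018, 0.004, 0, 0, 0, 0.004, 1], [-0.033, 0.008, 0, 0, 0, 0.008, 1], [-0.044, 0.011, 0, 0, 0, 0.011, 1], [-0.05, 0.012, 0, 0, 0, 0.012, 1], [-0.053, 0.013, 0, 0, 0, 0.013, 1], [-0.053, 0.013, 0, 0, 0, 0.013, 1]]])

```text
clock: 9.28
position: [0.4183, -0.0978, 0.3608]
ee_rot: [2.524, 1.868, 0.002]
force: [-0.0, 0.0, -2.5]
width: 0.48
gripper_force: 59.6
```

```bash
python3 -c "
from k import *
s=observe();print(s['clock'],np.round(s['joints'],2),s['gripper_force']);p,R=pose();print(p,R.as_matrix()[:,2],rel(np.array([.555,-.195,.30]),down(-.336)).round(3))"
```

```text
9.2833 [ 0.65  0.06 -0.57  1.75  0.03  1.34 -0.22] 59.63516592979431
[ 0.41833191 -0.09783106  0.36078037] [ 2.13679481e-03 -4.30921043e-04 -9.99997624e-01] [-0.053  0.159  0.061  0.002 -0.     0.04 ]
```

Request:
jog_arm(motion=[[[0, 0.001, 0, 0, 0, 0, 1], [-0.003, 0.009, 0.003, 0, 0, 0.002, 1], [-0.009, 0.026, 0.01, 0, 0, 0.007, 1], [-0.017, 0.05, 0.019, 0.001, 0, 0.013, 1], [-0.027, 0.08, 0.03, 0.001, 0, 0.02, 1], [-0.036, 0.109, 0.042, 0.001, 0, 0.027, 1], [-0.044, 0.133, 0.051, 0.002, 0, 0.033, 1], [-0.05, 0.15, 0.057, 0.002, 0, 0.038, 1], [-0.053, 0.158, 0.06, 0.002, 0, 0.04, 1], [-0.053, 0.159, 0.061, 0.002, 0, 0.04, 1]]])

```text
clock: 10.12
position: [0.556, -0.1958, 0.2984]
ee_rot: [-2.561, -1.816, 0.001]
force: [0.8, 0.6, -3.4]
width: 0.476
gripper_force: 59.6
```

```bash
python3 - <<'E'
from k import *
s=observe();print(s['clock'],np.round(s['joints'],2));p,R=pose();print(p,R.as_matrix()[:,2],rel(np.array([.555,-.195,.222]),down(-.336)).round(3))
ims=[]
im=get_image("scene");t=get_image("top")
a=cv2.resize(im[60:270,130:350,::-1],(400,382));b=cv2.resize(t[100:310,240:460,::-1],(400,382))
cv2.imwrite("pics/p1.png",np.hstack([a,b]))
for q in("ball_center","flask_neck"):
  for n in("scene","top"):print(q,n,[(d["p"],d["pixel"],int(d["mask"].sum())) for d in silhouettes(q,n)[:2]])
E
```

```text
10.1167 [ 0.61  0.38 -0.51  1.52  0.19  1.29 -0.26]
[ 0.55603984 -0.19582419  0.29837072] [-0.00144787  0.00143297 -0.99999793] [ 0.    -0.001  0.076 -0.002 -0.001 -0.001]
ball_center scene [(0.47, [278.5, 210.1], 946)]
ball_center top []
flask_neck scene [(0.97, [352.3, 265.5], 1822), (0.92, [450.1, 313.1], 2492)]
flask_neck top [(0.96, [162.0, 262.5], 1197), (0.88, [229.7, 245.1], 1041)]
```

View pics/p1.png

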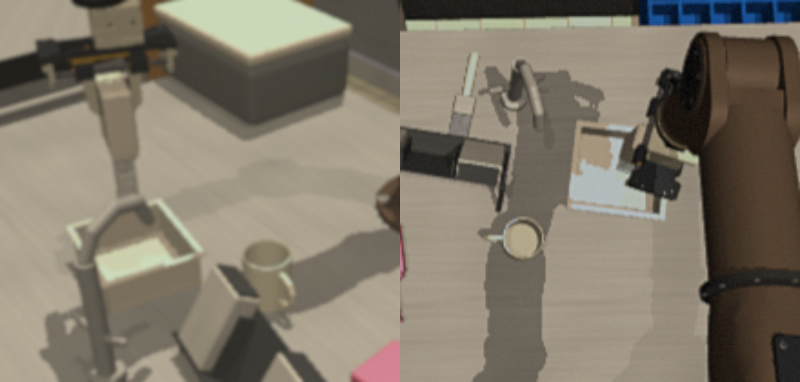

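The bottle is over the pan (scene view, neck behind the swan neck), so I'm lowering it.

Request:
jog_arm(motion=[[[0, 0, 0.004, 0, 0, 0, 1], [0, 0, 0.013, -0.001, 0, 0, 1], [0, 0, 0.027, -0.001, 0, 0, 1], [0, 0, 0.043, -0.001, 0, 0, 1], [0, 0, 0.058, -0.002, 0, 0, 1], [0, 0, 0.069, -0.002, 0, 0, 1], [0, 0, 0.075, -0.002, 0, 0, 1], [0, 0, 0.076, -0.002, 0, 0, 1]]])

```text
clock: 11.08
position: [0.5543, -0.195, 0.2226]
ee_rot: [-2.562, -1.818, -0.0]
force: [0.7, 0.2, -2.9]
width: 0.476
gripper_force: 59.6
```

```bash
python3 - <<'E'
import numpy as np
for t in(.07,.15,.24,.33,.42,.5,.56,.6): print(t,round(-.156*np.sin(t),4),round(.156*(1-np.cos(t)),4))
# relative to frame tilted at .6 going to 0 and to -.6
for t0 in(.6,-.6):
  for t in(-.1,-.2,-.3,-.4,-.5,-.6,-.7,-.8,-.9,-1.0,-1.1,-1.2): print(t,round(-.156*np.sin(t),4),round(.156*(1-np.cos(t)),4)) if t0>0 else 0
E
```

```text
0.07 -0.0109 0.0004
0.15 -0.0233 0.0018
0.24 -0.0371 0.0045
0.33 -0.0506 0.0084
0.42 -0.0636 0.0136
0.5 -0.0748 0.0191
0.56 -0.0829 0.0238
0.6 -0.0881 0.0272
-0.1 0.0156 0.0008
-0.2 0.031 0.0031
-0.3 0.0461 0.007
-0.4 0.0607 0.0123
-0.5 0.0748 0.0191
-0.6 0.0881 0.0272
-0.7 0.1005 0.0367
-0.8 0.1119 0.0473
-0.9 0.1222 0.059
-1.0 0.1313 0.0717
-1.1 0.139 0.0852
-1.2 0.1454 0.0995
```

Request:
jog_arm(motion=[[[-0.006, 0, 0, 0, 0.04, 0, 1], [-0.0171, 0, 0.001, 0, 0.11, 0, 1], [-0.031, 0, 0.0031, 0, 0.2, 0, 1], [-0.0461, 0, 0.007, 0, 0.3, 0, 1], [-0.0607, 0, 0.0123, 0, 0.4, 0, 1], [-0.0748, 0, 0.0191, 0, 0.5, 0, 1], [-0.0842, 0, 0.0246, 0, 0.57, 0, 1], [-0.0881, 0, 0.0272, 0, 0.6, 0, 1], [-0.0881, 0, 0.0272, 0, 0.6, 0, 1], [-0.0881, 0, 0.0272, 0, 0.6, 0, 1]]])

```text
clock: 11.92
position: [0.5266, -0.2778, 0.1972]
ee_rot: [-2.213, -1.572, -0.686]
force: [0.2, 1.6, -2.7]
width: 0.478
gripper_force: 59.6
```

Request:
jog_arm(motion=[[[0, 0, 0, 0, 0, 0, 1], [0, 0, 0, 0, 0, 0, 1], [0, 0, 0, 0, 0, 0, 1], [0, 0, 0, 0, 0, 0, 1], [0, 0, 0, 0, 0, 0, 1], [0, 0, 0, 0, 0, 0, 1], [0, 0, 0, 0, 0, 0, 1], [0, 0, 0, 0, 0, 0, 1], [0, 0, 0, 0, 0, 0, 1], [0, 0, 0, 0, 0, 0, 1]]])

```text
clock: 12.75
position: [0.526, -0.2784, 0.1968]
ee_rot: [-2.213, -1.571, -0.686]
force: [-0.9, 0.1, -2.9]
width: 0.482
gripper_force: 59.6
```

```bash
python3 - <<'E'
from k import *
p,R=pose();z=R.as_matrix()[:,2];print(observe()['clock'],"mouth",p+.156*z,"tilt",np.degrees(np.arccos(-z[2])))
for n in("scene","top"):
  get_image(n);print(n,[(d["p"],d["pixel"],int(d["mask"].sum())) for d in silhouettes("ball_center",n)[:3]])
E
```

```text
12.75 mouth [ 0.5553316  -0.1952637   0.06804206] tilt 34.39649679996911
scene [(0.45, [181.0, 219.1], 1552)]
top []
```

Tilt one is held, with the mouth still centred. Now the other way.

Request:
jog_arm(motion=[[[0.0078, 0, 0.0002, 0, -0.05, 0, 1], [0.0233, 0, 0.0018, 0, -0.15, 0, 1], [0.0401, 0, 0.0053, 0, -0.26, 0, 1], [0.0564, 0, 0.0106, 0, -0.37, 0, 1], [0.072, 0, 0.0176, 0, -0.48, 0, 1], [0.0868, 0, 0.0263, 0, -0.59, 0, 1], [0.1005, 0, 0.0367, 0, -0.7, 0, 1], [0.113, 0, 0.0484, 0, -0.81, 0, 1], [0.1241, 0, 0.0615, 0, -0.92, 0, 1], [0.1329, 0, 0.0743, 0, -1.02, 0, 1]]])

```text
clock: 13.78
position: [0.5774, -0.1323, 0.2119]
ee_rot: [2.324, 1.651, -0.493]
force: [-0.0, -0.4, -4.8]
width: 0.478
gripper_force: 59.6
```

Request:
jog_arm(motion=[[[0.014, 0, 0.0006, 0, -0.09, 0, 1], [0.0233, 0, 0.0018, 0, -0.15, 0, 1], [0.0279, 0, 0.0025, 0, -0.18, 0, 1], [0.0279, 0, 0.0025, 0, -0.18, 0, 1], [0.0279, 0, 0.0025, 0, -0.18, 0, 1], [0.0279, 0, 0.0025, 0, -0.18, 0, 1], [0.0279, 0, 0.0025, 0, -0.18, 0, 1], [0.0279, 0, 0.0025, 0, -0.18, 0, 1], [0.0279, 0, 0.0025, 0, -0.18, 0, 1], [0.0279, 0, 0.0025, 0, -0.18, 0, 1]]])

```text
clock: 14.62
position: [0.5841, -0.1129, 0.1974]
ee_rot: [2.214, 1.567, -0.681]
force: [-0.5, 1.1, -1.8]
width: 0.473
gripper_force: 59.6
```

Request:
jog_arm(motion=[[[0, 0, 0, 0, 0, 0, 1], [0, 0, 0, 0, 0, 0, 1], [0, 0, 0, 0, 0, 0, 1], [0, 0, 0, 0, 0, 0, 1], [0, 0, 0, 0, 0, 0, 1]]])

```text
clock: 15.03
position: [0.5842, -0.112, 0.1969]
ee_rot: [2.212, 1.569, -0.682]
force: [-0.2, -0.1, -2.8]
width: 0.476
gripper_force: 59.6
```

```bash
python3 - <<'E'
from k import *
p,R=pose();z=R.as_matrix()[:,2];print(observe()['clock'],"mouth",p+.156*z,"tilt",np.degrees(np.arccos(-z[2])))
for n in("scene","top"):
  im=get_image(n);cv2.imwrite(f"pics/r2{n}.png",im[...,::-1]);print(n,[(d["p"],d["pixel"],int(d["mask"].sum())) for d in silhouettes("ball_center",n)[:3]])
E
```

```text
15.0333 mouth [ 0.55533285 -0.19516277  0.06812338] tilt 34.36043010374877
scene [(0.46, [213.5, 206.5], 2247), (0.38, [287.1, 284.3], 1964)]
top [(0.5, [257.3, 189.3], 969)]
```

Request:
jog_arm(motion=[[[-0.0078, 0, 0.0002, 0, 0.05, 0, 1], [-0.0233, 0, 0.0018, 0, 0.15, 0, 1], [-0.0401, 0, 0.0053, 0, 0.26, 0, 1], [-0.0564, 0, 0.0106, 0, 0.37, 0, 1], [-0.072, 0, 0.0176, 0, 0.48, 0, 1], [-0.0868, 0, 0.0263, 0, 0.59, 0, 1], [-0.1005, 0, 0.0367, 0, 0.7, 0, 1], [-0.113, 0, 0.0484, 0, 0.81, 0, 1], [-0.1241, 0, 0.0615, 0, 0.92, 0, 1], [-0.1329, 0, 0.0743, 0, 1.02, 0, 1]]])

```text
clock: 16.07
position: [0.5334, -0.2582, 0.2116]
ee_rot: [-2.332, -1.653, -0.506]
force: [-0.8, 0.2, -4.4]
width: 0.475
gripper_force: 59.6
```

Request:
jog_arm(motion=[[[-0.014, 0, 0.0006, 0, 0.09, 0, 1], [-0.0233, 0, 0.0018, 0, 0.15, 0, 1], [-0.0279, 0, 0.0025, 0, 0.18, 0, 1], [-0.0279, 0, 0.0025, 0, 0.18, 0, 1], [-0.0279, 0, 0.0025, 0, 0.18, 0, 1], [-0.0279, 0, 0.0025, 0, 0.18, 0, 1], [-0.0279, 0, 0.0025, 0, 0.18, 0, 1], [-0.0279, 0, 0.0025, 0, 0.18, 0, 1], [-0.0279, 0, 0.0025, 0, 0.18, 0, 1], [-0.0279, 0, 0.0025, 0, 0.18, 0, 1]]])

```text
clock: 16.9
position: [0.5264, -0.2776, 0.1975]
ee_rot: [-2.212, -1.573, -0.686]
force: [-0.8, -0.7, -3.1]
width: 0.478
gripper_force: 59.6
```

Request:
jog_arm(motion=[[[0, 0, 0, 0, 0, 0, 1], [0, 0, 0, 0, 0, 0, 1], [0, 0, 0, 0, 0, 0, 1], [0, 0, 0, 0, 0, 0, 1], [0, 0, 0, 0, 0, 0, 1]]])

```text
clock: 17.32
position: [0.526, -0.2784, 0.1969]
ee_rot: [-2.213, -1.571, -0.686]
force: [-0.7, -0.2, -3.5]
width: 0.479
gripper_force: 59.6
```

```bash
python3 - <<'E'
from k import *
p,R=pose();z=R.as_matrix()[:,2];print(observe()['clock'],"mouth",p+.156*z,"tilt",np.degrees(np.arccos(-z[2])))
o=[]
for n in("scene","top"):
  im=get_image(n);cv2.imwrite(f"pics/r3{n}.png",im[...,::-1]);print(n,[(d["p"],d["pixel"],int(d["mask"].sum())) for d in silhouettes("ball_center",n)[:3]])
a=cv2.imread("pics/r3scene.png")[130:260,150:280];b=cv2.imread("pics/r3top.png")[140:270,300:430];c=cv2.imread("pics/r2top.png")[140:270,300:430];d=cv2.imread("pics/r2scene.png")[130:260,150:280]
cv2.imwrite("pics/r3.png",cv2.resize(np.vstack([np.hstack([d,c]),np.hstack([a,b])]),(600,600),interpolation=2))
E
```

```text
17.3167 mouth [ 0.55534255 -0.19525536  0.06818561] tilt 34.39548395692287
scene []
top []
```

View pics/r3.png

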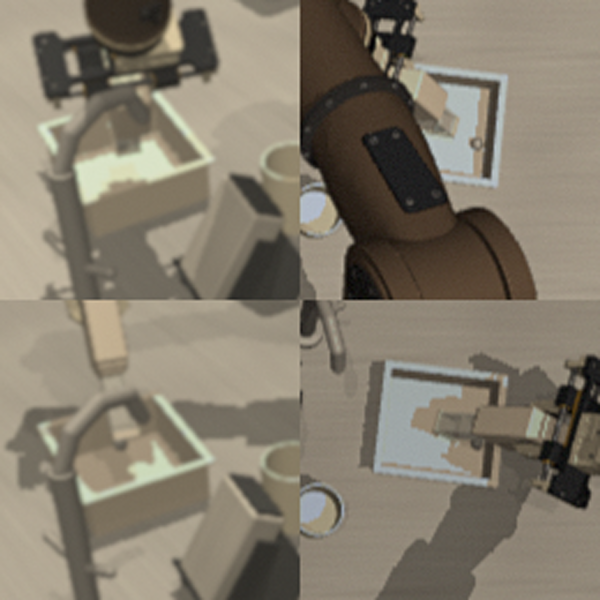

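After the second tilt the top view shows a small ball-like spot in the pan, at (476, 143) in the upper right quarter. I'll bring the bottle upright, lift it and confirm.

Request:
jog_arm(motion=[[[0.0062, 0, 0.0001, 0, -0.04, 0, 1], [0.0187, 0, 0.0011, 0, -0.12, 0, 1], [0.034, 0, 0.0037, 0, -0.22, 0, 1], [0.0506, 0, 0.0084, 0, -0.33, 0, 1], [0.0664, 0, 0.0148, 0, -0.44, 0, 1], [0.0788, 0, 0.0214, 0, -0.53, 0, 1], [0.0868, 0, 0.0263, 0, -0.59, 0, 1], [0.0881, 0, 0.0272, 0, -0.6, 0, 1]]])

```text
clock: 18.18
position: [0.5571, -0.1881, 0.2257]
ee_rot: [2.551, 1.828, 0.004]
force: [0.6, 0.5, -2.5]
width: 0.476
gripper_force: 59.6
```

Request:
jog_arm(motion=[[[0, 0, -0.01, 0, 0, 0, 1], [0, 0, -0.03, 0, 0, 0, 1], [0, 0, -0.055, 0, 0, 0, 1], [0, 0, -0.08, 0, 0, 0, 1], [0, 0, -0.105, 0, 0, 0, 1], [0, 0, -0.125, 0, 0, 0, 1], [0, 0, -0.138, 0, 0, 0, 1], [0, 0, -0.14, 0, 0, 0, 1]]])

```text
clock: 18.85
position: [0.5551, -0.1971, 0.3674]
ee_rot: [2.562, 1.812, 0.007]
force: [0.3, 0.2, -3.0]
width: 0.477
gripper_force: 59.6
```

```bash
python3 - <<'E'
from k import *
o=[]
for n in("scene","top"):
  im=get_image(n);cv2.imwrite(f"pics/r4{n}.png",im[...,::-1]);print(n,[(d["p"],d["pixel"],int(d["mask"].sum())) for d in silhouettes("ball_center",n)[:3]])
a=cv2.imread("pics/r4scene.png")[130:260,150:280];b=cv2.imread("pics/r4top.png")[140:270,300:430]
cv2.imwrite("pics/r4.png",cv2.resize(np.hstack([a,b]),(800,400),interpolation=2))
print(observe()["clock"],rel(np.array([.42,-.10,.37]),down(-.3)).round(3))
E
```

```text
scene [(0.56, [285.9, 285.1], 1980)]
top [(0.2, [352.9, 198.7], 1957)]
19.05 [ 0.046 -0.158 -0.007 -0.    -0.001 -0.038]
```

View pics/r4.png

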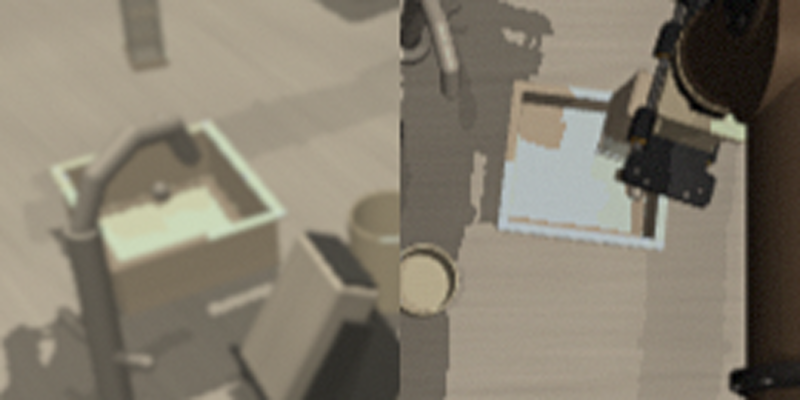

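The ball lies in the pan, at (160, 188) in the scene crop and (632, 192) in the top crop. Now I return the bottle.

Request:
jog_arm(motion=[[[0.001, -0.003, 0, 0, 0, -0.001, 1], [0.004, -0.015, -0.001, 0, 0, -0.004, 1], [0.009, -0.033, -0.002, 0, 0, -0.008, 1], [0.016, -0.055, -0.003, 0, 0, -0.013, 1], [0.023, -0.08, -0.004, 0, 0, -0.019, 1], [0.03, -0.105, -0.005, 0, 0, -0.025, 1], [0.037, -0.128, -0.006, 0, 0, -0.031, 1], [0.043, -0.147, -0.007, 0, 0, -0.036, 1], [0.046, -0.156, -0.007, 0, 0, -0.038, 1], [0.046, -0.158, -0.007, 0, 0, -0.038, 1]]])

```text
clock: 19.88
position: [0.4195, -0.0983, 0.3709]
ee_rot: [2.524, 1.867, 0.001]
force: [-0.1, -0.8, -2.6]
width: 0.476
gripper_force: 59.6
```

```bash
python3 -c "
from k import *
print(observe()['clock'],pose()[0],rel(np.array([.42,.10,.38]),down(-.25)).round(3))"
```

```text
19.8833 [ 0.41946247 -0.0982729   0.37086006] [ 0.19  -0.057 -0.009  0.002  0.    -0.047]
```

Request:
jog_arm(motion=[[[0.003, -0.001, 0, 0, 0, -0.001, 1], [0.015, -0.004, -0.001, 0, 0, -0.004, 1], [0.035, -0.01, -0.002, 0, 0, -0.009, 1], [0.06, -0.018, -0.003, 0.001, 0, -0.015, 1], [0.09, -0.027, -0.004, 0.001, 0, -0.022, 1], [0.12, -0.036, -0.006, 0.001, 0, -0.03, 1], [0.15, -0.045, -0.007, 0.002, 0, -0.037, 1], [0.173, -0.052, -0.008, 0.002, 0, -0.043, 1], [0.186, -0.056, -0.009, 0.002, 0, -0.046, 1], [0.19, -0.057, -0.009, 0.002, 0, -0.047, 1]]])

```text
clock: 20.72
position: [0.4224, 0.1025, 0.3801]
ee_rot: [-2.477, -1.93, -0.002]
force: [-0.2, -0.4, -1.9]
width: 0.478
gripper_force: 59.6
```

```bash
python3 -c "
from k import *
p,R=tcpof(.193);print(p);print(observe()['clock'],pose()[0],rel(p,R).round(3))"
```

```text
[0.45544269 0.21075271 0.33446163]
20.7167 [0.42238417 0.10254729 0.38005659] [ 0.113  0.006  0.046 -0.524  0.005 -0.03 ]
```

Request:
jog_arm(motion=[[[0.004, 0, 0.001, -0.01, 0, -0.001, 1], [0.014, 0.001, 0.003, -0.04, 0, -0.002, 1], [0.029, 0.001, 0.008, -0.1, 0.001, -0.006, 1], [0.046, 0.002, 0.015, -0.17, 0.002, -0.01, 1], [0.064, 0.003, 0.022, -0.26, 0.003, -0.015, 1], [0.082, 0.004, 0.03, -0.35, 0.003, -0.02, 1], [0.097, 0.005, 0.038, -0.43, 0.004, -0.025, 1], [0.107, 0.006, 0.043, -0.49, 0.005, -0.028, 1], [0.112, 0.006, 0.046, -0.518, 0.005, -0.03, 1], [0.113, 0.006, 0.046, -0.524, 0.005, -0.03, 1]]])

```text
clock: 21.55
position: [0.4552, 0.2072, 0.3326]
ee_rot: [2.102, 1.687, 0.448]
force: [-0.7, -0.1, -3.1]
width: 0.477
gripper_force: 59.6
```

Request:
jog_arm(motion=[[[0, 0, 0, 0, 0, 0, 1], [0, 0, 0, 0, 0, 0, 1], [0, 0, 0, 0, 0, 0, 1]]])

```text
clock: 21.8
position: [0.4569, 0.2059, 0.3343]
ee_rot: [2.107, 1.682, 0.448]
force: [0.2, -0.4, -3.4]
width: 0.477
gripper_force: 59.6
```

```bash
python3 - <<'E'
from k import *
x=[]
for i in range(3): get_image("top");x.append(rel(*tcpof(0)))
print(observe()['clock'],np.round(x,4))
print("from grasp-time pose",rel([.54956,.1913,.1672],Ro.from_rotvec([2.101,1.6925,.453])).round(4))
E
```

```text
21.95 [[ 5.400e-03 -2.000e-03  1.916e-01 -1.000e-04  5.300e-03 -4.800e-03]
 [ 5.300e-03 -1.900e-03  1.917e-01  1.000e-04  5.200e-03 -4.600e-03]
 [ 5.100e-03 -1.800e-03  1.917e-01  2.000e-04  5.100e-03 -4.200e-03]]
from grasp-time pose [ 0.0064 -0.0022  0.1916  0.0005  0.006  -0.0064]
```

Request:
jog_arm(motion=[[[0.003, -0.0005, 0.01, 0, 0.003, -0.003, 1], [0.006, -0.001, 0.025, 0, 0.0055, -0.0055, 1], [0.006, -0.001, 0.04, 0, 0.0055, -0.0055, 1], [0.006, -0.001, 0.05, 0, 0.0055, -0.0055, 1], [0.006, -0.001, 0.05, 0, 0.0055, -0.0055, 1], [0.006, -0.001, 0.05, 0, 0.0055, -0.0055, 1]]])

```text
clock: 22.45
position: [0.481, 0.207, 0.2899]
ee_rot: [2.101, 1.693, 0.452]
force: [0.4, 0.6, -2.7]
width: 0.476
gripper_force: 59.6
```

```bash
python3 - <<'E'
from k import *
get_image("top");s=observe();print(s['clock'],s['force'])
print("from grasp-time pose",rel([.54956,.1913,.1672],Ro.from_rotvec([2.101,1.6925,.453])).round(4))
E
```

```text
22.5 [ 0.19016828 -0.04499713 -2.77903001]
from grasp-time pose [-0.0012 -0.0007  0.142   0.0004 -0.0003  0.0004]
```

Well aligned. I'll insert to about 7 mm short.

Request:
jog_arm(motion=[[[-0.001, 0, 0.008, 0, 0, 0, 1], [-0.001, 0, 0.022, 0, 0, 0, 1], [-0.001, 0, 0.04, 0, 0, 0, 1], [-0.001, 0, 0.058, 0, 0, 0, 1], [-0.001, 0, 0.076, 0, 0, 0, 1], [-0.001, 0, 0.094, 0, 0, 0, 1], [-0.001, 0, 0.11, 0, 0, 0, 1], [-0.001, 0, 0.122, 0, 0, 0, 1], [-0.001, 0, 0.13, 0, 0, 0, 1], [-0.001, 0, 0.135, 0, 0, 0, 1]]])

```text
clock: 23.33
position: [0.5471, 0.1917, 0.1726]
ee_rot: [2.1, 1.693, 0.453]
force: [0.3, 0.8, -3.8]
width: 0.477
gripper_force: 59.6
```

Request:
jog_arm(motion=[[[0, 0, 0, 0, 0, 0, 1], [0, 0, 0, 0, 0, 0, 1]]])

```text
clock: 23.5
position: [0.5467, 0.1922, 0.1736]
ee_rot: [2.1, 1.693, 0.454]
force: [-0.6, -0.2, -3.0]
width: 0.478
gripper_force: 59.6
```

```bash
python3 - <<'E'
from k import *
get_image("top");s=observe();print(s['clock'],s['force'])
print("from grasp-time pose",rel([.54956,.1913,.1672],Ro.from_rotvec([2.101,1.6925,.453])).round(4))
E
```

```text
23.55 [-0.62499783 -0.16756392 -3.5014906 ]
from grasp-time pose [-0.0004 -0.0008  0.0073  0.0012 -0.0008  0.0008]
```

Request:
jog_arm(motion=[[[0, 0, 0.002, 0, 0, 0, 1], [0, -0.0005, 0.004, 0, 0, 0, 1], [0, -0.0005, 0.006, 0, 0, 0, 1], [0, -0.0005, 0.0075, 0, 0, 0, 1], [0, -0.0005, 0.0085, 0, 0, 0, 1], [0, -0.0005, 0.0085, 0, 0, 0, 1], [0, -0.0005, 0.0085, 0, 0, 0, 1]]])

```text
clock: 24.13
position: [0.5499, 0.1921, 0.1675]
ee_rot: [2.097, 1.693, 0.456]
force: [-16.4, -1.8, 21.3]
width: 0.475
gripper_force: 59.7
```

```bash
python3 - <<'E'
from k import *
get_image("top");s=observe();print(s['clock'],s['force'])
print("from grasp-time pose",rel([.54956,.1913,.1672],Ro.from_rotvec([2.101,1.6925,.453])).round(4))
E
```

```text
24.1833 [-16.92674997  -1.64193994  21.89927556]
from grasp-time pose [-0.0009 -0.0003  0.0002  0.0032 -0.0008  0.0019]
```

The bottle is home, with about 27 N along the bay axis and the grasp-time position reproduced. I'll relax slightly and open.

Request:
jog_arm(motion=[[[0, 0, -0.0005, 0, 0, 0, 1], [0, 0, -0.0007, 0, 0, 0, 0.2], [0, 0, -0.0007, 0, 0, 0, -0.2], [0, 0, -0.0007, 0, 0, 0, -0.6], [0, 0, -0.0007, 0, 0, 0, -1], [0, 0, -0.0007, 0, 0, 0, -1], [0, 0, -0.0007, 0, 0, 0, -1], [0, 0, -0.0007, 0, 0, 0, -1], [0, 0, -0.0007, 0, 0, 0, -1], [0, 0, -0.0007, 0, 0, 0, -1]]])

```text
clock: 25.02
position: [0.5501, 0.1911, 0.1662]
ee_rot: [2.1, 1.693, 0.453]
force: [-0.1, 0.1, -0.1]
width: 0.981
gripper_force: 0.0
```

Request:
jog_arm(motion=[[[0, 0, -0.006, 0, 0, 0, -1], [0, 0, -0.02, 0, 0, 0, -1], [0, 0, -0.04, 0, 0, 0, -1], [0, 0, -0.06, 0, 0, 0, -1], [0, 0, -0.08, 0, 0, 0, -1], [0, 0, -0.1, 0, 0, 0, -1], [0, 0, -0.12, 0, 0, 0, -1], [0, 0, -0.14, 0, 0, 0, -1], [0, 0, -0.15, 0, 0, 0, -1], [0, 0, -0.15, 0, 0, 0, -1]]])

```text
clock: 25.85
position: [0.4763, 0.2087, 0.2988]
ee_rot: [2.097, 1.693, 0.459]
force: [0.1, -0.0, -0.0]
width: 0.999
gripper_force: 0.0
```

```bash
python3 - <<'E'
from h import *
s=observe();print(s["clock"],s["width"],s["force"])
C={n:camera_params(n) for n in("scene","top")};I={n:get_image(n) for n in C}
c=camera_params("wrist");get_image("wrist");T=c["T"]
M=near("flask_mid","wrist",(278,203));ms=near("flask_mid","scene",(275,239));print(M is not None,ms is not None)
F1,F2=box(.022,.042,.1,.2),box(.015,.0215,0,.1)
def g(v,P): return (np.array([.05,0,.032])+(P+[0,0,v[3]])@LEAN.T)@Rz(v[2]).T+[v[0],v[1],0]
def cost(v):
    s=0
    if M is not None: s-=iou(np.maximum(hullp(projw(g(v,F1),T,c)),hullp(projw(g(v,F2),T,c))),M)
    if ms is not None: s-=iou(np.maximum(hull(g(v,F1),C["scene"]),hull(g(v,F2),C["scene"])),ms)
    return s
x=np.array([.577,.184,-.217,0]);print(cost(x))
r=minimize(cost,x,method="Nelder-Mead",options=dict(initial_simplex=[x]+[x+d for d in np.diag([.01,.01,.1,.01])]));print(r.x.round(4),r.fun)
a=cv2.resize(I["scene"][120:330,150:430,::-1],(560,420));cv2.imwrite("pics/end.png",a)
E
```

```text
25.85 0.9990827002823564 [ 0.08742368 -0.02881489 -0.02504308]
True True
-1.8138487
[ 0.576   0.185  -0.2312 -0.0019] -1.842637538909912
```

View pics/end.png

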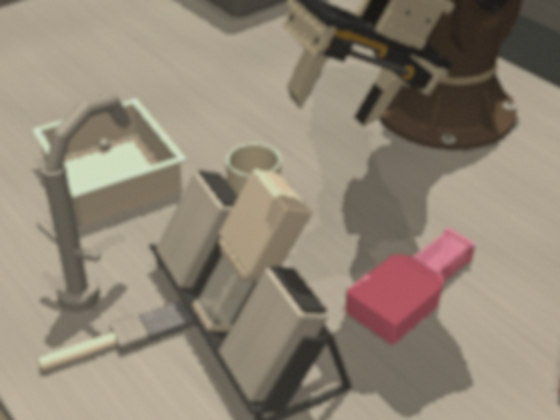

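The bottle is back in the middle bay at its original pose (neck foot at about (215, 315)). The ball is in the pan at (104, 143), and everything else is undisturbed. Handing in.

```bash
python3 -c "
from cell import sign_off
print(sign_off())"
```

```text
the job is handed in; nothing more can be done
None
```

The job is handed in at about 26 s on the robot's clock: the ball is in the pan, the empty bottle is back neck down and fully home in its middle bay, the gripper is clear, and nothing else looks disturbed in the final picture.

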